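# Sort optics posts with a go / no-go slot gauge

### The arm

A 6-joint arm with a two-finger parallel gripper is mounted at the origin on the work surface. World frame = base frame: x ahead of the robot, y to its left, z up, the work surface at z = 0. Lengths are in m, angles in rad, forces in N, time in s.
With the tool pointing down it reaches from about 0.25 to 0.775 m from the base axis. Payload 4 kg.
Tool frame: the origin (TCP) lies midway between the tips of the shut fingers; the grasp point (between the pads) lies 19 mm behind it; z points along the fingers, y is the direction in which the jaws open and shut (so a half turn about z gives the same grasp; the last joint's range is limited). The gripper opens to 94 mm and grips with 3 to 60 N. Pads are 16 mm wide; open, the fingers measure 119 mm over their backs; the gripper's body (75 mm by 177 mm) begins 78 mm behind the grasp point.
Start: joints at [-1.248, 0.087, 1.371, -0, 1.684, -0.103], TCP at [0.227, -0.501, 0.206] pointing down, gripper open.
Joint ranges: [-3.1, 3.1], [-0.76, 2.03], [0.27, 2.55], [-1.08, 4.22], [0.17, 2.65], [-2.57, 2.57]. Speed limits (rad/s): [2.79, 2.79, 3.14, 3.14, 3.14, 3.14].

### API

Orientations are given as [roll, pitch, yaw] about the fixed x, y, z axes, in that order (R = Rz(yaw) Ry(pitch) Rx(roll)).
In Python, from bench import get_obs, snapshot, ticket gives the robot as it stands.
- The arm moves only by the shell command python3 -m creep 'ROWS' [OPENING]. ROWS is JSON, a list that holds one entry, the list of rows, each a list of 4 numbers: the shift along the tool's x, y, z in mm, then the turn about the tool's z in degrees. A call has 1 to 8 rows; each row shifts and turns the commanded pose from where the row before left it, along the tool's axes as they then stand; what a row does not reach is not made up. A row lasts 1/8 s, in which the tool goes at most 62.5 mm and 10.7 degrees, less where a joint would pass 70% of its speed; a pose out of reach is approached as far as the arm can. A call with a gripper value outside its range is refused whole. OPENING is the opening, from 0 (shut) to 1 (fully open), set as the call begins (- or left out, the last holds). The fingers move at their own pace and stop on an object; the grip force is fixed at half the most. Time passes only in rows, so rows that do not move let the fingers close. It gives the time, the measured TCP pose, the force and the opening at its end, in the units of the state.
- get_obs(): the state, without advancing time (a new reading comes with each control period).
- snapshot(name): name is "scene" or "top" or "wrist"; returns a dict with "color" (384x512x3 uint8, red, green, blue), "depth" (384x512 float32, m along the optical axis (not along the pixel's ray), 0 where there is no reading), "fx", "fy", "cx", "cy" (pixels), "extrinsics" (4x4, takes a point from world to camera coordinates). Camera axes: x right, y down, z forward; pixel columns grow to the right and rows downward; lengths in m; the calibration is good to about 2 mm. A picture is of the moment at which its call begins.
- ticket.close_job(): hands the job in, once; it reports no verdict.
The state is a dict: "time": time; "joint_positions": joint angles; "qvel": joint speeds; "joint_torque": joint torques, N m; "tool_pos": TCP position; "ee_rot": TCP orientation; "wrist_force": force on the tool from outside, world axes, zero at the start; "wrist_torque": the same for the moment, N m; "width": finger opening in m.
Only numpy, scipy, OpenCV 4.12 (cv2) and the standard library are available. Lean on these libraries where they do the work, as an engineer would, in place of code of your own. Each camera call takes 0.05 s, during which the arm holds its last target. There are 200 camera calls.

### The job

Sort the two loose aluminium posts on the bench by size with the two-step slot gauge. Stand the post that passes the green go slot but stops at the red no-go slot upright in the gauge, resting on the red lips, and put the slim post, which would fall through both, into the empty half of the red reject tray.

Things in the scene. Friction and masses are not known exactly. Their poses are not given: they have to be found in the camera images.
- good_mid (a point): Centre (45 mm above its foot) of the right-size post: bare-aluminium cylinder standing on the bench, 40 mm diameter, 90 mm tall, about 0.3 kg, foot chamfered 3 mm; z up along it. A brass post of the same size, not to be sorted, stands near the two aluminium posts; which of the three stands where varies.
- slim_mid (a point): Centre (half-way up, 45 mm above its foot) of the undersize post: the same bare aluminium and height (90 mm), but 26 mm diameter, about 0.13 kg; stands upright on the bench; z axis up along the post.
- gauge: Two-step slot gauge fixed to the bench, 110 (x) by 142 (y) by 62 mm high; origin at its underside's centre, z up. One slot 130 mm long runs along y. Upper, green go slot: 45 mm wide, 40 to 50 mm above the bench, then sloping lead-ins widen to 65 mm at the top. Lower, red no-go slot: 30 mm wide, lips' flat tops 40 mm above the bench (the good post's foot rests there), floor at 6 mm.
- tray_free (a point): Centre of the inner floor (5 mm above the bench) of the empty half of the red reject tray, with the tray's axes. Tray fixed to the bench, 250 (x) by 130 (y) mm, walls 35 mm high, 5 mm thick; a wall splits it along x into halves 117 by 120 mm inside. In the other half, about 122 mm away along +x, stands an already sorted oversize aluminium post, 54 mm diameter, 90 mm tall.
Things that resemble listed ones, but are neither listed nor needed, are in the scene too. Leave any orange look-alike of the gauge alone.

How it is judged:
By the outcome, as a careful person would: the job done as asked, in the order asked, and still so for the second after the job is handed in, with the robot touching nothing.
It also fails if it takes over 64 s, if anything falls off the work surface, if the arm or the gripper's body presses on something with over 40 N, if the wrist force passes 120 N, or if a joint passes its speed limit or range.

## Working session

There is one attempt and no reset: what is moved stays moved. The work goes in short steps, Python scripts to look and compute and a shell command to move; the robot and the scene stay as the last step left them, time stands still between calls to the robot, and variables do not carry over. Pictures are saved under pics/ and viewed, on a budget of 10 in all, crops included, one or two more only if the job needs it, and the job is handed in when it is done.

```bash
mkdir -p pics
cat > h.py <<'E'
import numpy as np, cv2
from bench import get_obs, snapshot, ticket
def snap(n, f):
    s=snapshot(n); cv2.imwrite('pics/'+f+'.png', s['color'][:,:,::-1]); np.savez('/tmp/'+f+'.npz',**s); return s
def load(f): return np.load('/tmp/'+f+'.npz')
def pt(s,u,v,z=None):
    T=np.linalg.inv(s['extrinsics']); r=np.array([(u-s['cx'])/s['fx'],(v-s['cy'])/s['fy'],1.])
    d=s['depth'][int(v),int(u)] if z is None else None
    if z is not None:
        w=T[:3,:3]@r; d=(z-T[2,3])/w[2]
    return T[:3,:3]@(r*d)+T[:3,3]
E
python3 - <<'E'
from h import *
a=snap('top','top1'); b=snap('scene','scene1')
cv2.imwrite('pics/both1.png',cv2.resize(np.vstack([a['color'],b['color']])[:,:,::-1],(400,600)) ) if 0 else None
o=get_obs(); print(o['time'],o['tool_pos'],o['ee_rot'],o['width'],a['extrinsics'])
cv2.imwrite('pics/top1b.png',cv2.resize(a['color'][:,:,::-1],(800,600)))
E
```

```text
0.1 [ 0.22701649 -0.50040982  0.20442009] [-3.13959332e+00 -1.96527308e-04  4.25825308e-01] 0.09395198820706024 [[ 0.02652826 -0.99951766  0.01614623 -0.05306082]
 [-0.99425827 -0.02805679 -0.10326328  0.54363316]
 [ 0.10366648 -0.01331412 -0.994523    1.019629  ]
 [ 0.          0.          0.          1.        ]]
```

View pics/top1b.png

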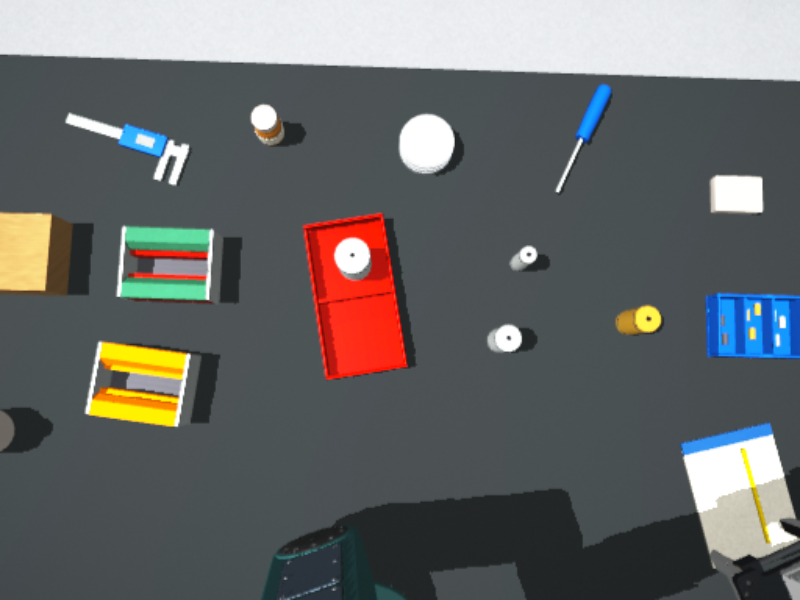

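View pics/scene1.png

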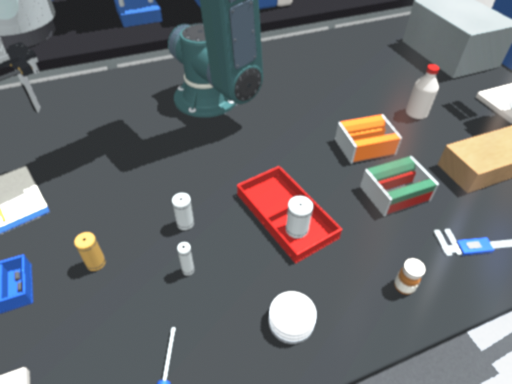

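The top view (800x600) shows the posts' tops: good at (508,338), slim at (528,254) and brass at (648,318). The tray's free half is its near half, centred at (361,337). The green/red gauge is at about (166,264), and the orange one near (142,384) is the look-alike.

Run:
```python
from h import *
s=load('top1'); k=.64
for n,u,v,z in [('good',508,339,.09),('slim',528,254,.09),('brass',648,318,.09),('big',352,253,.09),
 ('trayFL',305,226,.035),('trayFR',382,214,.035),('trayNL',327,379,.035),('trayNR',407,367,.035),('divL',317,303,.035),('divR',392,292,.035),
 ('gFL',122,227,.062),('gFR',214,230,.062),('gNL',118,297,.062),('gNR',211,302,.062)]:
    print(n,pt(s,u*k,v*k,z).round(4),pt(s,u*k,v*k).round(4))
# fits: depth points on post tops / gauge white end plates
T=np.linalg.inv(s['extrinsics']); V,U=np.mgrid[:384,:512]; d=s['depth']
P=np.stack([(U-s['cx'])/s['fx']*d,(V-s['cy'])/s['fy']*d,d],-1)@T[:3,:3].T+T[:3,3]
for n,u,v in [('good',508,339),('slim',528,254)]:
    c=pt(s,u*k,v*k,.09); m=(abs(P[...,2]-.09)<.006)&(np.hypot(P[...,0]-c[0],P[...,1]-c[1])<.03)
    q=P[m][:,:2].astype(np.float32); print(n,m.sum(),cv2.minEnclosingCircle(q),q.mean(0))
c=pt(s,166*k,264*k,.062); m=(abs(P[...,2]-.062)<.006)&(np.hypot(P[...,0]-c[0],P[...,1]-c[1])<.11)
print('gauge',cv2.minAreaRect(P[m][:,:2].astype(np.float32)))
c=pt(s,357*k,297*k,.035); m=(abs(P[...,2]-.035)<.005)&(np.hypot(P[...,0]-c[0],P[...,1]-c[1])<.17)
print('tray',cv2.minAreaRect(P[m][:,:2].astype(np.float32)))
```

```text
good [ 0.4826 -0.2072  0.09  ] [ 0.4827 -0.2073  0.0893]
slim [ 0.6128 -0.2366  0.09  ] [ 0.6129 -0.2366  0.0897]
brass [ 0.5201 -0.4191  0.09  ] [ 0.5199 -0.4179  0.0931]
big [0.6065 0.0312 0.09  ] [0.6066 0.0312 0.0895]
trayFL [0.6577 0.1112 0.035 ] [0.6576 0.1111 0.0359]
trayFR [ 0.6811 -0.0119  0.035 ] [ 6.894e-01 -1.150e-02  2.000e-04]
trayNL [0.4148 0.0668 0.035 ] [0.4148 0.0668 0.0345]
trayNR [ 0.4368 -0.0583  0.035 ] [ 0.4368 -0.0583  0.0352]
divL [0.5341 0.0871 0.035 ] [0.5342 0.0873 0.0331]
divR [ 0.555  -0.0315  0.035 ] [ 0.5556 -0.0315  0.0302]
gFL [0.6418 0.3919 0.062 ] [ 0.655   0.4184 -0.0024]
gFR [0.6414 0.249  0.062 ] [0.6414 0.249  0.062 ]
gNL [0.5322 0.3904 0.062 ] [0.5378 0.4146 0.003 ]
gNR [0.5285 0.2474 0.062 ] [0.5318 0.2572 0.0255]
good 227 ((0.4843631088733673, -0.20774534344673157), 0.020070357248187065) [ 0.48424533 -0.20716463]
slim 94 ((0.6126207709312439, -0.2367255836725235), 0.012956079095602036) [ 0.61207753 -0.23684217]
gauge ((0.5879957675933838, 0.32157668471336365), (0.1447676718235016, 0.11079780757427216), 89.64795684814453)
tray ((0.5488912463188171, 0.028623834252357483), (0.25033441185951233, 0.13007861375808716), 10.668932914733887)
```

```bash
python3 -m creep '[[[0,0,0,8.1],[0,0,0,8.1],[0,0,0,8.2],[0,0,0,0]]]' 1; python3 -m creep '[[[32,-36.5,0,0],[32,-36.5,0,0],[32,-36.5,0,0],[32,-36.5,0,0],[32,-36.5,0,0],[32,-36.5,0,0],[32,-36.5,0,0],[32,-36.5,0,0]]]'; python3 -m creep '[[[0,0,0,0],[0,0,0,0]]]'
python3 - <<'E'
from h import *
s=snap('wrist','w1'); o=get_obs(); print(o['time'],o['tool_pos'],o['ee_rot'],o['wrist_force'])
T=np.linalg.inv(s['extrinsics']); V,U=np.mgrid[:384,:512]; d=s['depth']
P=np.stack([(U-s['cx'])/s['fx']*d,(V-s['cy'])/s['fy']*d,d],-1)@T[:3,:3].T+T[:3,3]
for c in [(.4844,-.2077),(.6126,-.2367)]:
    m=(d>0)&(abs(P[...,2]-.09)<.004)&(np.hypot(P[...,0]-c[0],P[...,1]-c[1])<.03)
    if m.sum()>5: print(m.sum(),cv2.minEnclosingCircle(P[m][:,:2].astype(np.float32)))
E
```

```text
time: 0.6
tool_pos: [0.2271, -0.5006, 0.2049]
ee_rot: [-3.141, 0.0, 0.002]
wrist_force: [-0.6, -0.3, 0.5]
width: 0.0941
time: 1.6
tool_pos: [0.484, -0.2076, 0.2053]
ee_rot: [3.141, 0.0, 0.003]
wrist_force: [0.7, -0.8, -0.1]
width: 0.0939
time: 1.85
tool_pos: [0.4828, -0.2092, 0.2052]
ee_rot: [3.141, 0.001, 0.001]
wrist_force: [-0.7, 0.4, -0.5]
width: 0.094
1.9 [ 0.48254917 -0.20965626  0.20533041] [ 3.14119287e+00  6.97927633e-04 -9.03905564e-05] [-1.67810016 -0.31997653 -0.69400916]
934 ((0.48619258403778076, -0.2085978388786316), 0.020031658932566643)
571 ((0.614599883556366, -0.23779034614562988), 0.013171466998755932)
```

View pics/w1.png

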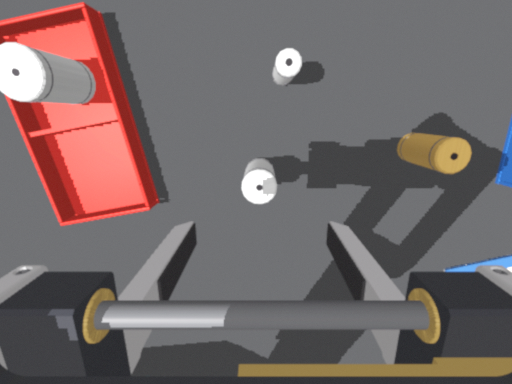

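The wrist view shows the good post at (260,185) between the fingers and the slim one at (289,65). The fitted diameters, 40 and 26 mm, match the description. Next I descend and grip.

```bash
python3 -m creep '[[[2.5,-1.5,0,0],[0,0,40,0],[0,0,40,0],[0,0,40,0],[0,0,25,0],[0,0,14,0],[0,0,0,0],[0,0,0,0]]]'; python3 -m creep '[[[0,0,0,0],[0,0,0,0],[0,0,0,0],[0,0,0,0],[0,0,0,0],[0,0,0,0]]]' 0; python3 -m creep '[[[0,0,-30,0],[0,0,-40,0],[0,0,-50,0],[0,0,-40,0],[0,0,0,0],[0,0,0,0]]]'
```

```text
time: 2.9
tool_pos: [0.4866, -0.2082, 0.048]
ee_rot: [3.14, -0.002, -0.0]
wrist_force: [0.2, 0.4, 0.4]
width: 0.0938
time: 3.65
tool_pos: [0.4857, -0.2074, 0.0464]
ee_rot: [-3.142, 0.0, -0.0]
wrist_force: [-0.0, -0.7, -0.3]
width: 0.0394
time: 4.4
tool_pos: [0.4847, -0.2069, 0.2038]
ee_rot: [-3.14, 0.004, -0.0]
wrist_force: [-0.4, 0.4, -3.3]
width: 0.0391
```

```bash
python3 -m creep '[[[9.4,-30,0,0],[9.4,-48,0,0],[9.4,-50,0,0],[9.4,-50,0,0],[9.4,-50,0,0],[9.4,-50,0,0],[9.4,-50,0,0],[9.4,-50,0,0]]]'; python3 -m creep '[[[9.4,-50,0,0],[9.4,-50,0,0],[9.4,-30,0,0],[0,-20.5,0,0],[0,0,0,0],[0,0,0,0],[0,0,0,0]]]'
python3 - <<'E'
from h import *
w=snap('wrist','w2'); s=snap('top','top2'); b=snap('scene','scene2'); o=get_obs(); print(o['time'],o['tool_pos'],o['ee_rot'],o['width'])
def cloud(s):
    T=np.linalg.inv(s['extrinsics']); V,U=np.mgrid[:384,:512]; d=s['depth']
    return np.stack([(U-s['cx'])/s['fx']*d,(V-s['cy'])/s['fy']*d,d],-1)@T[:3,:3].T+T[:3,3]
for n,q in (('w',w),('s',b)):
    P=cloud(q); m=(q['depth']>0)&(abs(P[...,2]-.062)<.003)&(abs(P[...,0]-.588)<.065)&(abs(P[...,1]-.3216)<.085)
    print(n,m.sum(), m.any() and cv2.minAreaRect(P[m][:,:2].astype(np.float32)))
cv2.imwrite('pics/c2.png',np.hstack([cv2.resize(w['color'],(400,300)),cv2.resize(b['color'][100:250,300:500],(400,300))])[:,:,::-1])
E
```

```text
time: 5.4
tool_pos: [0.5595, 0.1719, 0.2023]
ee_rot: [3.14, 0.006, -0.0]
wrist_force: [1.1, -0.8, -2.5]
width: 0.0396
time: 6.28
tool_pos: [0.5893, 0.3197, 0.2068]
ee_rot: [3.141, -0.0, -0.002]
wrist_force: [0.3, 0.4, -3.1]
width: 0.0394
6.425 [0.5893106  0.32018425 0.20697093] [-3.14152573e+00 -6.60323371e-04 -1.22738771e-03] 0.039565219520482094
w 4040 ((0.5896404981613159, 0.3212888836860657), (0.1422622799873352, 0.10949040204286575), 89.86128234863281)
s 687 ((0.5916351675987244, 0.32113391160964966), (0.1426546573638916, 0.11185968667268753), 89.81200408935547)
```

View pics/c2.png

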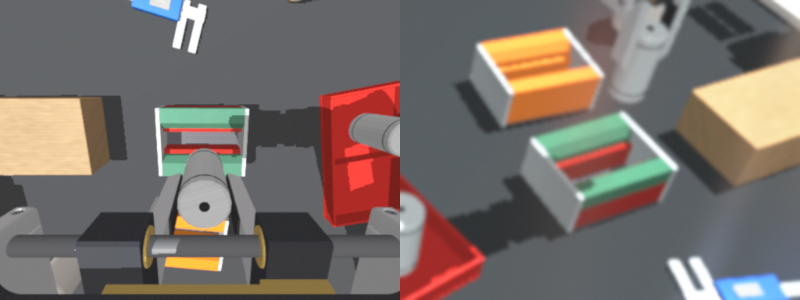

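The held post is over the green/red gauge and in line with its slot. I lower it in stages.

```bash
python3 -m creep '[[[0,0,30,0],[0,0,30,0],[0,0,22,0],[0,0,10,0],[0,0,10,0],[0,0,5,0],[0,0,0,0],[0,0,0,0]]]'; python3 -m creep '[[[0,0,4,0],[0,0,4,0],[0,0,2,0],[0,0,0,0]]]'
```

```text
time: 7.42
tool_pos: [0.5896, 0.3213, 0.1004]
ee_rot: [-3.141, -0.001, 0.0]
wrist_force: [0.0, 0.6, -3.3]
width: 0.0396
time: 7.92
tool_pos: [0.5889, 0.321, 0.089]
ee_rot: [3.141, 0.001, -0.0]
wrist_force: [0.2, -0.7, -2.5]
width: 0.0399
```

```bash
python3 -m creep '[[[0,0,1.5,0],[0,0,0,0],[0,0,0,0]]]'; python3 -m creep '[[[0,0,1,0],[0,0,0,0],[0,0,0,0]]]'
```

```text
time: 8.3
tool_pos: [0.5892, 0.3211, 0.088]
ee_rot: [3.142, -0.0, -0.0]
wrist_force: [-0.3, -0.0, -2.7]
width: 0.0395
time: 8.68
tool_pos: [0.5891, 0.321, 0.0869]
ee_rot: [3.141, 0.0, -0.0]
wrist_force: [0.9, 0.2, -2.8]
width: 0.0392
```

```bash
python3 -m creep '[[[0,0,1,0],[0,0,0,0],[0,0,0,0]]]';python3 -m creep '[[[0,0,0.7,0],[0,0,0,0],[0,0,0,0]]]'
```

```text
time: 9.05
tool_pos: [0.5893, 0.3211, 0.0864]
ee_rot: [-3.141, -0.001, -0.0]
wrist_force: [-0.4, -0.0, -0.3]
width: 0.0394
time: 9.43
tool_pos: [0.5894, 0.3211, 0.0863]
ee_rot: [-3.141, -0.001, -0.0]
wrist_force: [-2.1, -0.1, 5.6]
width: 0.0395
```

Contact came at 86.4 mm, which is the predicted lip height. I release and retract.

```bash
python3 -m creep '[[[0,0,0,0],[0,0,0,0],[0,0,0,0],[0,0,0,0],[0,0,0,0],[0,0,0,0]]]' 1; python3 -m creep '[[[0,0,-20,0],[0,0,-40,0],[0,0,-50,0],[0,0,-30,0],[0,0,0,0],[0,0,0,0]]]'
python3 - <<'E'
from h import *
w=snap('wrist','w3'); b=snap('scene','scene3'); o=get_obs(); print(o['time'],o['tool_pos'],o['width'])
T=np.linalg.inv(w['extrinsics']); V,U=np.mgrid[:384,:512]; d=w['depth']
P=np.stack([(U-w['cx'])/w['fx']*d,(V-w['cy'])/w['fy']*d,d],-1)@T[:3,:3].T+T[:3,3]
m=(d>0)&(abs(P[...,2]-.13)<.004)&(np.hypot(P[...,0]-.589,P[...,1]-.321)<.03)
print(m.sum(),np.median(P[m][:,2]),P[m][:,2].std(),cv2.minEnclosingCircle(P[m][:,:2].astype(np.float32)))
cv2.imwrite('pics/c3.png',np.hstack([cv2.resize(w['color'],(400,300)),cv2.resize(b['color'][100:250,300:500],(400,300))])[:,:,::-1])
E
```

```text
time: 10.18
tool_pos: [0.5891, 0.3211, 0.0852]
ee_rot: [3.141, -0.0, -0.0]
wrist_force: [0.5, 0.1, -1.1]
width: 0.0934
time: 10.92
tool_pos: [0.5887, 0.3209, 0.2242]
ee_rot: [3.141, 0.001, -0.0]
wrist_force: [-0.8, 0.6, -0.3]
width: 0.0938
11.025 [0.58825653 0.32069239 0.22264248] 0.09418818657526219
1057 0.1295214509372909 0.0008825914120209054 ((0.589948832988739, 0.31981849670410156), 0.02014455571770668)
```

View pics/c3.png

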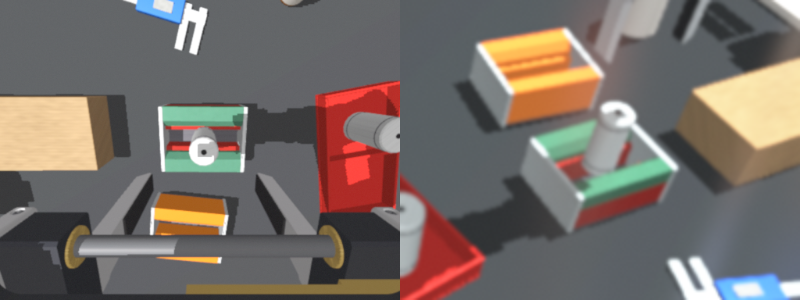

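The good post stands upright in the gauge: its top is at 129.5 mm against 130 expected. Next is the slim post.

```bash
python3 -m creep '[[[2.5,30,0,0],[2.5,50,0,0],[2.5,50,0,0],[2.5,50,0,0],[2.5,50,0,0],[2.5,50,0,0],[2.5,50,0,0],[2.5,50,0,0]]]'; python3 -m creep '[[[2.5,50,0,0],[2.5,50,0,0],[0,50,0,0],[0,28,0,0],[0,0,0,0],[0,0,0,0]]]'
python3 - <<'E'
from h import *
w=snap('wrist','w4'); o=get_obs(); print(o['time'],o['tool_pos'],o['ee_rot'],o['width'])
T=np.linalg.inv(w['extrinsics']); V,U=np.mgrid[:384,:512]; d=w['depth']
P=np.stack([(U-w['cx'])/w['fx']*d,(V-w['cy'])/w['fy']*d,d],-1)@T[:3,:3].T+T[:3,3]
m=(d>0)&(abs(P[...,2]-.09)<.004)&(np.hypot(P[...,0]-.6135,P[...,1]+.237)<.03)
print(m.sum(),cv2.minEnclosingCircle(P[m][:,:2].astype(np.float32)))
E
```

```text
time: 12.02
tool_pos: [0.6082, -0.0604, 0.2231]
ee_rot: [-3.141, 0.004, 0.0]
wrist_force: [0.2, 0.4, 1.0]
width: 0.0939
time: 12.78
tool_pos: [0.6138, -0.2358, 0.224]
ee_rot: [-3.14, 0.002, 0.001]
wrist_force: [-0.1, -1.2, 0.1]
width: 0.0938
12.825 [ 0.61402642 -0.23541899  0.22456602] [-3.14044027e+00  1.15558295e-03  1.41377514e-03] 0.09419003911366716
349 ((0.615028977394104, -0.23842282593250275), 0.013063308782875538)
```

```bash
python3 -m creep '[[[0,1.5,0,0],[0,0,40,0],[0,0,40,0],[0,0,40,0],[0,0,34,0],[0,0,24,0],[0,0,0,0],[0,0,0,0]]]'; python3 -m creep '[[[0,0,0,0],[0,0,0,0],[0,0,0,0],[0,0,0,0],[0,0,0,0],[0,0,0,0],[0,0,0,0]]]' 0; python3 -m creep '[[[0,0,-30,0],[0,0,-40,0],[0,0,-50,0],[0,0,-40,0],[0,0,0,0],[0,0,0,0]]]'
```

```text
time: 13.82
tool_pos: [0.615, -0.2383, 0.0489]
ee_rot: [3.141, -0.002, 0.001]
wrist_force: [0.4, -0.1, -0.3]
width: 0.0941
time: 14.7
tool_pos: [0.6141, -0.2384, 0.0472]
ee_rot: [-3.142, 0.0, -0.0]
wrist_force: [0.4, 0.1, -0.2]
width: 0.0272
time: 15.45
tool_pos: [0.6134, -0.2381, 0.2052]
ee_rot: [-3.14, 0.003, -0.0]
wrist_force: [0.6, 0.4, -1.9]
width: 0.0257
```

```bash
python3 -m creep '[[[-12,-24,0,0],[-20,-41,0,0],[-20,-41,0,0],[-20,-41,0,0],[-20,-41,0,0],[-20,-41,0,0],[-12,-26,0,0],[0,0,0,0]]]'; python3 -m creep '[[[0,0,30,0],[0,0,30,0],[0,0,30,0],[0,0,0,0],[0,0,0,0]]]'
python3 - <<'E'
from h import *
w=snap('wrist','w5'); b=snap('scene','scene5'); o=get_obs(); print(o['time'],o['tool_pos'],o['width'])
cv2.imwrite('pics/c5.png',np.hstack([cv2.resize(w['color'],(400,300)),cv2.resize(b['color'][130:280,200:400],(400,300))])[:,:,::-1])
E
```

```text
time: 16.45
tool_pos: [0.4882, 0.0182, 0.2046]
ee_rot: [-3.141, 0.005, 0.003]
wrist_force: [0.9, -0.7, -1.6]
width: 0.0252
time: 17.08
tool_pos: [0.4905, 0.016, 0.1174]
ee_rot: [3.141, 0.0, -0.001]
wrist_force: [-0.3, -0.4, -0.6]
width: 0.0253
17.175 [0.49118297 0.01613972 0.11866922] 0.02528062103752366
```

View pics/c5.png

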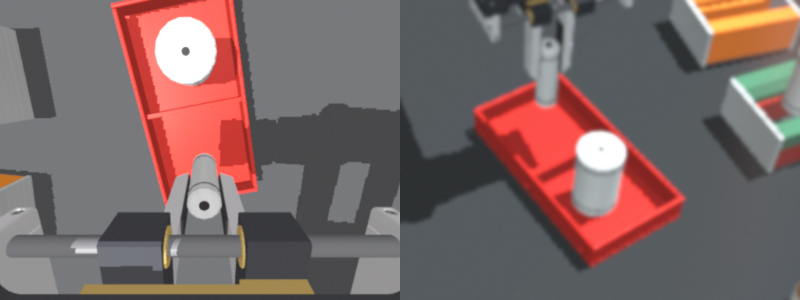

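The slim post hangs over the empty near half, clear of the walls. I lower it.

```bash
python3 -m creep '[[[0,0,25,0],[0,0,20,0],[0,0,12,0],[0,0,5,0],[0,0,0,0],[0,0,0,0]]]'; python3 -m creep '[[[0,0,1.5,0],[0,0,0,0],[0,0,0,0]]]'; python3 -m creep '[[[0,0,1.5,0],[0,0,0,0],[0,0,0,0]]]'
```

```text
time: 17.92
tool_pos: [0.4908, 0.0165, 0.0562]
ee_rot: [3.141, -0.002, -0.0]
wrist_force: [-0.1, 0.1, -2.3]
width: 0.0252
time: 18.3
tool_pos: [0.4901, 0.0166, 0.0538]
ee_rot: [3.141, -0.0, -0.0]
wrist_force: [0.4, -0.4, -0.6]
width: 0.0253
time: 18.68
tool_pos: [0.4905, 0.0165, 0.0531]
ee_rot: [3.141, -0.001, -0.0]
wrist_force: [-0.2, 0.1, 5.4]
width: 0.0253
```

```bash
python3 -m creep '[[[0,0,0,0],[0,0,0,0],[0,0,0,0],[0,0,0,0],[0,0,0,0],[0,0,0,0]]]' 1; python3 -m creep '[[[0,0,-20,0],[0,0,-40,0],[0,0,-50,0],[0,0,-50,0],[0,0,0,0],[0,0,0,0],[0,0,0,0]]]'
python3 - <<'E'
from h import *
w=snap('wrist','w6'); b=snap('scene','scene6'); o=get_obs(); print(o['time'],o['tool_pos'],o['width'],o['wrist_force'])
T=np.linalg.inv(w['extrinsics']); V,U=np.mgrid[:384,:512]; d=w['depth']
P=np.stack([(U-w['cx'])/w['fx']*d,(V-w['cy'])/w['fy']*d,d],-1)@T[:3,:3].T+T[:3,3]
m=(d>0)&(abs(P[...,2]-.095)<.004)&(np.hypot(P[...,0]-.49,P[...,1]-.0165)<.03)
print(m.sum(),np.median(P[m][:,2]),cv2.minEnclosingCircle(P[m][:,:2].astype(np.float32)))
cv2.imwrite('pics/c6.png',cv2.resize(b['color'],(768,576))[:,:,::-1])
E
```

```text
time: 19.42
tool_pos: [0.4901, 0.0166, 0.0522]
ee_rot: [3.142, 0.0, -0.0]
wrist_force: [0.2, 0.0, 0.5]
width: 0.0821
time: 20.3
tool_pos: [0.4891, 0.0166, 0.2101]
ee_rot: [-3.141, 0.004, -0.0]
wrist_force: [-1.0, -0.4, -0.3]
width: 0.0939
20.4 [0.48926641 0.01661917 0.21040095] 0.09409720570990311 [ 0.40675309 -0.18384797 -0.81638441]
387 0.09452724507713278 ((0.49218612909317017, 0.014695783145725727), 0.013179306872189045)
```

View pics/c6.png

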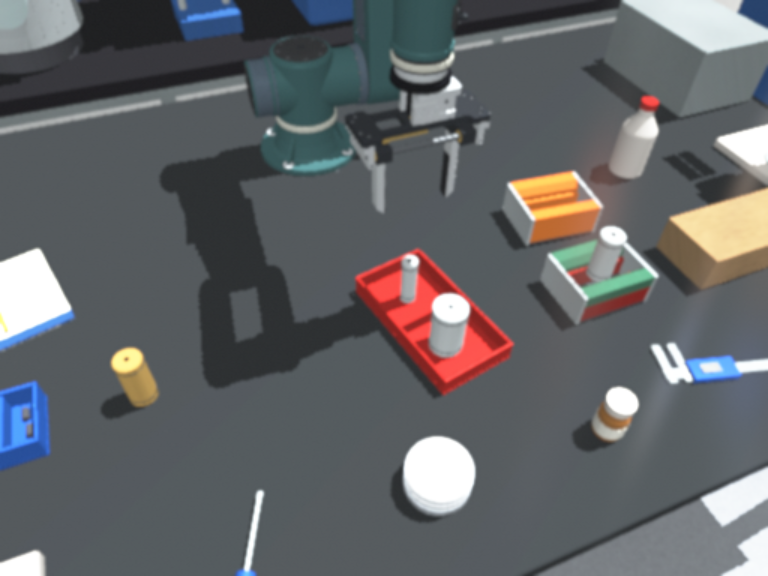

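The final picture shows the good post upright in the green/red gauge at (607,255). The slim post is upright in the tray's empty half at (409,280), and the brass post at (135,378) is untouched. I hand the job in.

```bash
python3 -c "
from bench import ticket
print(ticket.close_job())"
```

```text
the job is handed in; nothing more can be done
None
```

Both posts are sorted and the job is handed in, at about 20.4 s on the robot's clock against the 64 s limit. I placed the 40 mm post first, then the 26 mm slim post.

- **Good post:** it stands upright in the green/red gauge, resting on the red lips. The foot touched at the predicted lip height, and after release its top measured 129.5 mm against 130 mm expected.
- **Slim post:** it stands upright in the empty half of the reject tray, about 4 mm from the centre. Its top measured 94.5 mm against 95 mm expected.
- **Everything else:** the last picture shows the gripper open and clear of everything. The brass post, the oversize post and the orange look-alike gauge were left alone.

The wrist-force readings after each move never exceeded about 6 N. The cameras disagreed by 2 to 4 mm on some positions, which the grip and the slot's lead-ins allowed for. No check failed.

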